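# Rack the loading coils by height beside the Morse key

### The arm

A 6-joint arm with a two-finger parallel gripper is mounted at the origin on the work surface. World frame = base frame: x ahead of the robot, y to its left, z up, the work surface at z = 0. Lengths are in m, angles in rad, forces in N, time in s.
With the tool pointing down it reaches from about 0.425 to 0.95 m from the base axis. Payload 3.5 kg.
Tool frame: the origin (TCP) lies between the finger pads; the fingertips stand 14 mm ahead of it and the grasp point (between the pads) lies 5 mm behind it; z points along the fingers, y is the line along which they close (so a half turn about z gives the same grasp; the last joint's range is limited). The gripper opens to 85 mm and grips with 20 to 120 N. Pads are 22 mm wide; open, the fingers measure 114 mm over their backs; the gripper's body (76 mm by 85 mm) begins 54 mm behind the grasp point. The pads swing forward as they close: fully open they stand 13 mm farther back than shut.
Start: joints at [-1.312, 0.286, 1.577, -0, 1.279, -0.15], TCP at [0.268, -0.619, 0.215] pointing down, gripper open.
Joint ranges: [-2.77, 2.77], [-0.9, 2.22], [0.21, 2.48], [-1.53, 4.67], [0.24, 2.81], [-2.84, 2.84]. Speed limits (rad/s): [2.79, 2.79, 3.14, 3.14, 3.14, 3.14].

### API

Orientations are given as a unit quaternion [x, y, z, w].
In Python, from plant import * gives the robot as it stands.
- The arm moves only by the tool step_arm, never from a script. Its argument "commands" is a list of rows, each an object of numbers: "gripper": the gripper's target within -1 to 1 (shut at 1, half-way at 0, fully open at -1); "x", "y", "z": the shift along the tool's x, y, z in mm; "spin": the turn about the tool's z in degrees. A call has exactly 10 rows; each row shifts and turns the commanded pose from where the row before left it, along the tool's axes as they then stand; what a row does not reach is not made up. A row lasts 1/10 s, in which the tool goes at most 50 mm and 8.59 degrees, less where a joint would pass 70% of its speed; a pose out of reach is approached as far as the arm can. A call with a gripper value outside its range is refused whole. The fingers move at their own pace and stop on an object; "force" is the grip in N (left out, the last holds). Time passes only in rows, so rows that do not move let the fingers close, or fill a call up. It gives the time, the measured TCP pose, the force, the opening and the grip force at its end, in the units of the state.
- get_state(): the state, without advancing time (a new reading comes with each control period).
- read_camera(name): name is "scene" or "top" or "wrist"; returns a dict with "color" (384x512x3 uint8, red, green, blue), "z_map" (384x512 float32, m along the optical axis (not along the pixel's ray), 0 where there is no reading), "fx", "fy", "cx", "cy" (pixels), "eye" and "attitude" of the camera in the world; the wrist camera has in their place "mount" (4x4, takes a point from camera to tool coordinates, whose origin is the TCP and whose axes are the flange's). Camera axes: x right, y up, looking along -z (the intrinsics and any distortion apply to the point x, -y, -z); pixel columns grow to the right and rows downward; lengths in m; the calibration is good to about 2 mm. A picture is of the moment at which its call begins: read the wrist's pose just before it.
- sign_off(): hands the job in; it is judged then, once.
The state is a dict: "time": time; "qpos": joint angles; "dq": joint speeds; "joint_efforts": joint torques, N m; "eef_pos": TCP position; "tcp_rot": TCP orientation; "contact_force": force on the tool from outside, world axes, zero at the start; "wrist_torque": the same for the moment, N m; "opening": opening from 0.0 (shut) to 1.0 (fully open); "finger_force": force on a finger pad.
Only numpy, scipy, OpenCV 4.12 (cv2) and the standard library are available. Lean on these libraries where they do the work, as an engineer would, in place of code of your own. Each camera call takes 0.05 s, during which the arm holds its last target. There are 200 camera calls.

### The job

Put away the four antenna loading coils: stand them upright in the cups on the rail, one to a cup, in order of height, with the shortest in the cup next to the Morse key and the tallest farthest from it, so that nothing tall crowds the keying hand. Do not knock any coil over, and leave the key and the glass tumbler where they are.

Things in the scene. Friction and masses are not known exactly. Their poses are not given: they have to be found in the camera images.
- coil_20m: The shortest of the four loose antenna loading coils, upright on the desk: copper winding between two grey end caps. 48 mm tall over the caps, plus a brass stud 12 mm tall and 9 mm across on top. Caps 46 mm in diameter, 16 mm high; winding 42 mm in diameter. Origin at the centre of the underside, z up along its axis. Grip it by the top cap. About 60 g.
- coil_30m: The second shortest of the four loose antenna loading coils, upright on the desk: copper winding between two grey end caps. 72 mm tall over the caps, plus a brass stud 12 mm tall and 9 mm across on top. Caps 46 mm in diameter, 16 mm high; winding 42 mm in diameter. Origin at the centre of the underside, z up along its axis. Grip it by the top cap. About 90 g.
- coil_40m: The second tallest of the four loose antenna loading coils, upright on the desk: copper winding between two grey end caps. 96 mm tall over the caps, plus a brass stud 12 mm tall and 9 mm across on top. Caps 46 mm in diameter, 16 mm high; winding 42 mm in diameter. Origin at the centre of the underside, z up along its axis. Grip it by the top cap. About 120 g.
- coil_80m: The tallest of the four loose antenna loading coils, upright on the desk: copper winding between two grey end caps. 120 mm tall over the caps, plus a brass stud 12 mm tall and 9 mm across on top. Caps 46 mm in diameter, 16 mm high; winding 42 mm in diameter. Origin at the centre of the underside, z up along its axis. Grip it by the top cap. About 150 g.
- cup_a: One of four identical shallow round black cups fixed in a straight row on a low aluminium rail (360 x 40 x 20 mm), 68 to 92 mm apart; the letters do not tell the order. Outer diameter 69 mm, inner 63 mm, 10 mm high; inner floor 4 mm above the origin, rim 6 mm above the floor. Origin: centre of the underside, 20 mm above the desk; y along the row.
- cup_b: One of four identical shallow round black cups fixed in a straight row on a low aluminium rail (360 x 40 x 20 mm), 68 to 92 mm apart; the letters do not tell the order. Outer diameter 69 mm, inner 63 mm, 10 mm high; inner floor 4 mm above the origin, rim 6 mm above the floor. Origin: centre of the underside, 20 mm above the desk; y along the row.
- cup_c: One of four identical shallow round black cups fixed in a straight row on a low aluminium rail (360 x 40 x 20 mm), 68 to 92 mm apart; the letters do not tell the order. Outer diameter 69 mm, inner 63 mm, 10 mm high; inner floor 4 mm above the origin, rim 6 mm above the floor. Origin: centre of the underside, 20 mm above the desk; y along the row.
- cup_d: One of four identical shallow round black cups fixed in a straight row on a low aluminium rail (360 x 40 x 20 mm), 68 to 92 mm apart; the letters do not tell the order. Outer diameter 69 mm, inner 63 mm, 10 mm high; inner floor 4 mm above the origin, rim 6 mm above the floor. Origin: centre of the underside, 20 mm above the desk; y along the row.
- key: Black straight (Morse) key, loose on the desk just beyond one end of the row of cups, either end: base 130 x 72 x 12 mm, long side across the row, brass lever, round black knob towards the robot, 59 mm tall in all. Origin: centre of the underside, x from the knob along the base. (An orange radio lies flat beyond the rail; an aluminium box, 100 x 160 x 50 mm, stands far left of the coils.)
- tumbler: Clear glass tumbler, 74 mm across the rim, 105 mm tall, loose on the desk beyond the other end of the row from the key. Origin: centre of the underside, z up.
Mind the look-alikes: they are no part of the job. Leave any blue or purple look-alike of the coil_20m alone.

How it is judged:
At the end, for the whole second after the job is handed in: Each coil stands flat in a cup (centres within 12 mm, underside 1-7 mm above the cup's, tilt under 0.08 rad), shortest to tallest going away from the key (0.10-0.19, 0.19-0.27, 0.27-0.35, 0.35-0.43 m from the key's origin, horizontally), released and at rest (((horizontal distance between coil_20m and cup_a below 0.012 m and z of coil_20m in the frame of cup_a between 0.001 and 0.007 m) or (horizontal distance between coil_20m and cup_b below 0.012 m and z of coil_20m in the frame of cup_b between 0.001 and 0.007 m) or (horizontal distance between coil_20m and cup_c below 0.012 m and z of coil_20m in the frame of cup_c between 0.001 and 0.007 m) or (horizontal distance between coil_20m and cup_d below 0.012 m and z of coil_20m in the frame of cup_d between 0.001 and 0.007 m)) and horizontal distance between coil_20m and key between 0.1 and 0.19 m and angle between each of coil_20m, coil_30m, coil_40m, coil_80m's own z axis and vertical below 0.08 rad and linear speed of each of coil_20m, coil_30m, coil_40m, coil_80m below 0.02 m/s and angular speed of each of coil_20m, coil_30m, coil_40m, coil_80m below 0.2 rad/s and ((horizontal distance between coil_30m and cup_a below 0.012 m and z of coil_30m in the frame of cup_a between 0.001 and 0.007 m) or (horizontal distance between coil_30m and cup_b below 0.012 m and z of coil_30m in the frame of cup_b between 0.001 and 0.007 m) or (horizontal distance between coil_30m and cup_c below 0.012 m and z of coil_30m in the frame of cup_c between 0.001 and 0.007 m) or (horizontal distance between coil_30m and cup_d below 0.012 m and z of coil_30m in the frame of cup_d between 0.001 and 0.007 m)) and horizontal distance between coil_30m and key between 0.19 and 0.27 m and ((horizontal distance between coil_40m and cup_a below 0.012 m and z of coil_40m in the frame of cup_a between 0.001 and 0.007 m) or (horizontal distance between coil_40m and cup_b below 0.012 m and z of coil_40m in the frame of cup_b between 0.001 and 0.007 m) or (horizontal distance between coil_40m and cup_c below 0.012 m and z of coil_40m in the frame of cup_c between 0.001 and 0.007 m) or (horizontal distance between coil_40m and cup_d below 0.012 m and z of coil_40m in the frame of cup_d between 0.001 and 0.007 m)) and horizontal distance between coil_40m and key between 0.27 and 0.35 m and ((horizontal distance between coil_80m and cup_a below 0.012 m and z of coil_80m in the frame of cup_a between 0.001 and 0.007 m) or (horizontal distance between coil_80m and cup_b below 0.012 m and z of coil_80m in the frame of cup_b between 0.001 and 0.007 m) or (horizontal distance between coil_80m and cup_c below 0.012 m and z of coil_80m in the frame of cup_c between 0.001 and 0.007 m) or (horizontal distance between coil_80m and cup_d below 0.012 m and z of coil_80m in the frame of cup_d between 0.001 and 0.007 m)) and horizontal distance between coil_80m and key between 0.35 and 0.43 m); the robot touches nothing.
It fails at once if a coil is knocked over (tilted more than 1 rad) (angle between any of coil_20m, coil_30m, coil_40m, coil_80m's own z axis and vertical above 1 rad).
It fails at once if the key is moved more than 15 mm (distance of key from where it was at the start of the episode above 0.015 m).
It fails at once if the tumbler is moved more than 15 mm or tipped (distance of tumbler from where it was at the start of the episode above 0.015 m or angle between tumbler's own z axis and vertical above 0.5 rad).
It also fails if it takes over 99 s, if anything falls off the work surface, if the arm or the gripper's body presses on something with over 40 N, if the wrist force passes 120 N, or if a joint passes its speed limit or range.

## Working session

There is one attempt and no reset: what is moved stays moved. The work goes in short steps, Python scripts to look and compute and a tool call to move; the robot and the scene stay as the last step left them, time stands still between calls to the robot, and variables do not carry over. Pictures are saved under pics/ and viewed, at most 14 in all, crops included, and the job is handed in when it is done.

Besides the shell and the picture viewer there is one more tool, called after "Emit:" as name(argument=value, ...), one argument or row to a line, values as JSON. step_arm: Moves the arm, as the interface text tells. Its arguments: {"type":"object","properties":{"commands":{"type":"array"},"force":{"type":"number"}},"required":["commands"]}

```bash
mkdir -p pics; cat > h.py <<'E'
from plant import *
import numpy as np, cv2
from scipy.spatial.transform import Rotation as R
def pts(c):
    """world points per pixel from the depth map, fixed cameras"""
    v,u=np.mgrid[:384,:512]; z=c["z_map"]
    P=np.stack([(u-c["cx"])/c["fx"]*z,-(v-c["cy"])/c["fy"]*z,-z],-1)
    return P
def world(c,s=None):
    P=pts(c)
    if "mount" in c:
        M=np.array(c["mount"]); P=P@M[:3,:3].T+M[:3,3]
        return P@R.from_quat(s["tcp_rot"]).as_matrix().T+np.array(s["eef_pos"])
    A=np.array(c["attitude"]); A=R.from_quat(A).as_matrix() if A.size==4 else A
    return P@A.T+np.array(c["eye"])
def save(c,n): cv2.imwrite("pics/"+n,cv2.cvtColor(c["color"],cv2.COLOR_RGB2BGR))
E
python3 - <<'E'
from h import *
s=get_state(); print({k:np.round(v,3).tolist() for k,v in s.items()})
for n in ("scene","top"):
    c=read_camera(n); save(c,n+".png"); print(n,{k:v for k,v in c.items() if k not in("color","z_map")})
    W=world(c); np.save(n+"W.npy",W); np.save(n+"C.npy",c["color"]); print((c["z_map"]>0).mean())
E
```

```text
{'time': 0.0, 'qpos': [-1.312, 0.287, 1.578, -0.0, 1.279, -0.15], 'dq': [-0.002, 0.001, 0.001, -0.003, 0.0, 0.001], 'joint_efforts': [0.002, -40.598, -29.262, -0.0, 0.006, 0.0], 'eef_pos': [0.268, -0.619, 0.214], 'tcp_rot': [0.979, 0.203, -0.0, -0.001], 'contact_force': [0.193, 0.677, -0.795], 'wrist_torque': [0.006, 0.011, 0.013], 'finger_force': 0.0, 'opening': 0.999}
scene {'fx': 386.72427576604935, 'fy': 386.72427576604935, 'cx': 252.27675431312576, 'cy': 193.06789250285627, 'eye': array([ 1.10862678, -0.37501455,  0.50522327]), 'attitude': array([0.4088922 , 0.23493026, 0.44383682, 0.76198676])}
0.9956919352213541
top {'fx': 348.8347369509518, 'fy': 348.8347369509518, 'cx': 256.3663127547906, 'cy': 187.20772125077312, 'eye': array([ 0.40446944, -0.01454018,  0.88886676]), 'attitude': array([ 0.03769   , -0.0473073 , -0.70290987,  0.70870247])}
0.9959004720052084
```

View pics/top.png

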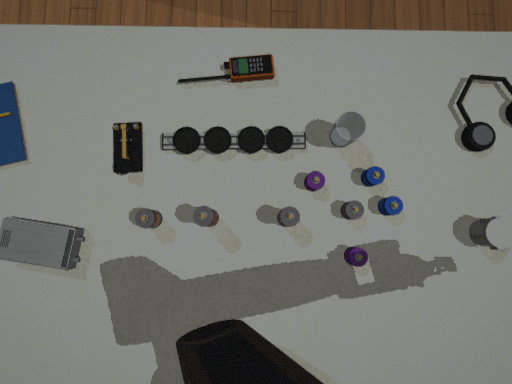

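View pics/scene.png

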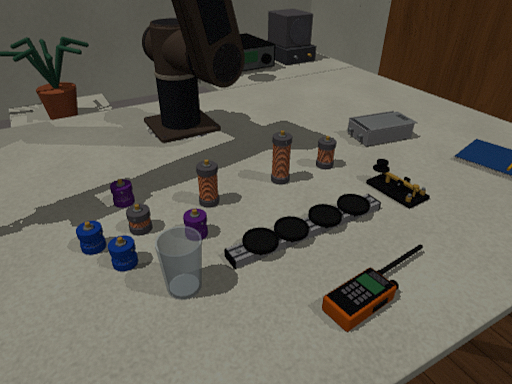

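The top view shows the key at (128,147), the cups at (186–280,140), the tumbler at (347,130) and the grey coils at (149,218), (206,216), (289,216) and (353,210). Purple and blue decoys are close to the right-hand coil.

```bash
python3 - <<'E'
from h import *
W=np.load("topW.npy");C=np.load("topC.npy").astype(int)
print("desk z",np.median(W[270:290,30:80,2]), np.median(W[90:110,300:400,2]))
def cen(p):
    # circle centre of the cap rim by minimum enclosing circle
    (x,y),r=cv2.minEnclosingCircle((p[:,:2]*1000).astype(np.float32)); return round(x),round(y),round(r,1)
for n,(u,v) in dict(L=(149,218),ML=(206,216),MR=(289,216),R=(353,210),pur1=(315,181),pur2=(356,256),blu1=(374,176),blu2=(392,205)).items():
    w=W[v-16:v+17,u-16:u+17].reshape(-1,3); h=w[:,2]
    stud=np.percentile(h,99.5)
    best=max((((abs(h-t)<.004).sum(),t) for t in(.048,.072,.096,.12)))
    t=best[1]; m=abs(h-t)<.005
    print(n,"maxz",round(stud*1000),"cap",t,m.sum(),cen(w[m]),"mean",np.round(w[m].mean(0)*1000), "med",np.round(np.median(w[m],0)*1000))
# cups: dark, z .022-.035
g=C.max(2)<60
m=(g&(W[...,2]>.020)&(W[...,2]<.04)).astype(np.uint8); m[:,:160]=0;m[:,310:]=0;m[:115]=0;m[165:]=0
k,l,st,ce=cv2.connectedComponentsWithStats(cv2.erode(m,np.ones((3,3))))
A=dict()
for i in range(1,k):
    if st[i,4]>100:
        w=W[l==i]; (x,y),r=cv2.minEnclosingCircle((w[:,:2]*1000).astype(np.float32)); print("cup",ce[i],st[i],np.round(w.mean(0)*1000,1),round(x,1),round(y,1),round(r,1))
w=W[100:185,100:155].reshape(-1,3); q=w[w[:,2]>.008]; print("key",np.round(cv2.minAreaRect((q[:,:2]*1000).astype(np.float32))[0]),cv2.minAreaRect((q[:,:2]*1000).astype(np.float32)))
w=W[100:155,320:375].reshape(-1,3); q=w[w[:,2]>.02]; print("tumbler",len(q), np.round(q.mean(0)*1000) if len(q) else"")
E
```

```text
desk z -0.0006198605549808667 -0.00046952580324216564
L maxz 83 cap 0.072 288 (429, 235, 23.0) mean [429. 233.  72.] med [429. 232.  72.]
ML maxz 132 cap 0.12 322 (433, 92, 22.7) mean [433.  92. 120.] med [433.  92. 119.]
MR maxz 110 cap 0.096 306 (435, -101, 22.8) mean [ 435. -101.   96.] med [ 435. -100.   96.]
R maxz 59 cap 0.048 266 (453, -263, 22.6) mean [ 453. -263.   47.] med [ 453. -262.   47.]
pur1 maxz 61 cap 0.048 258 (525, -170, 22.7) mean [ 525. -169.   48.] med [ 525. -169.   47.]
pur2 maxz 60 cap 0.048 283 (341, -269, 23.3) mean [ 341. -268.   48.] med [ 341. -268.   47.]
blu1 maxz 60 cap 0.048 259 (539, -317, 23.2) mean [ 538. -316.   47.] med [ 537. -315.   47.]
blu2 maxz 889 cap 0.048 266 (465, -359, 23.1) mean [ 465. -358.   48.] med [ 465. -357.   47.]
cup [278.82126697 139.28506787] [267 127  25  25 442] [632.2 -82.1  24.4] 631.5 -83.3 31.9
cup [186.27173913 139.9       ] [174 128  26  25 460] [628.  152.3  24.5] 627.4 150.8 32.2
cup [217.15540541 139.73423423] [205 128  25  25 444] [629.3  74.3  24.5] 628.3 74.1 32.1
cup [251.25986079 139.32482599] [239 128  25  24 431] [631.4 -12.1  24.3] 630.3 -10.7 32.2
key [507. 194.] ((507.06646728515625, 193.7632598876953), (444.0137023925781, 136.07998657226562), 46.738975524902344)
tumbler 849 [ 646. -243.   86.]
```

The measured cap heights match the given sizes, so the coils are identified. The job is 20m (453,-263) → cup y=152, 30m (429,235) → 74, 40m (435,-101) → -11, 80m (433,92) → -83. First I turn the tool so the fingers close along world x. That gives tool x = world y and tool y = world x.

Emit:
step_arm(
  commands=[
    {"gripper":-1,"spin":-8.5},
    {"gripper":-1,"spin":-8.5},
    {"gripper":-1,"spin":-8.5},
    {"gripper":-1,"spin":-8.5},
    {"gripper":-1,"spin":-8.5},
    {"gripper":-1,"spin":-8.5},
    {"gripper":-1,"spin":-8.5},
    {"gripper":-1,"spin":-7.1},
    {"gripper":-1},
    {"gripper":-1},
  ],
  force=40,
)

```text
invalid input
```

Emit:
step_arm(
  commands=[
    {"gripper":-1,"x":0,"y":0,"z":0,"spin":-8.5},
    {"gripper":-1,"x":0,"y":0,"z":0,"spin":-8.5},
    {"gripper":-1,"x":0,"y":0,"z":0,"spin":-8.5},
    {"gripper":-1,"x":0,"y":0,"z":0,"spin":-8.5},
    {"gripper":-1,"x":0,"y":0,"z":0,"spin":-8.5},
    {"gripper":-1,"x":0,"y":0,"z":0,"spin":-8.5},
    {"gripper":-1,"x":0,"y":0,"z":0,"spin":-8.5},
    {"gripper":-1,"x":0,"y":0,"z":0,"spin":-7.1},
    {"gripper":-1,"x":0,"y":0,"z":0,"spin":0},
    {"gripper":-1,"x":0,"y":0,"z":0,"spin":0},
  ],
  force=40,
)

```text
time: 1.1
eef_pos: [0.2682, -0.6191, 0.2146]
tcp_rot: [0.708, 0.706, 0.0, -0.0]
contact_force: [-0.3, 0.1, -0.2]
opening: 1.003
finger_force: 0.0
```

Emit:
step_arm(
  commands=[
    {"gripper":-1,"x":36,"y":18.5,"z":0,"spin":0},
    {"gripper":-1,"x":36,"y":18.5,"z":0,"spin":0},
    {"gripper":-1,"x":36,"y":18.5,"z":0,"spin":0},
    {"gripper":-1,"x":36,"y":18.5,"z":0,"spin":0},
    {"gripper":-1,"x":36,"y":18.5,"z":0,"spin":0},
    {"gripper":-1,"x":36,"y":18.5,"z":0,"spin":0},
    {"gripper":-1,"x":36,"y":18.5,"z":0,"spin":0},
    {"gripper":-1,"x":36,"y":18.5,"z":0,"spin":0},
    {"gripper":-1,"x":36,"y":18.5,"z":0,"spin":0},
    {"gripper":-1,"x":32,"y":18.5,"z":0,"spin":0},
  ],
)

```text
time: 2.1
eef_pos: [0.4536, -0.2615, 0.2152]
tcp_rot: [0.708, 0.706, 0.0, 0.0]
contact_force: [0.5, -1.2, -0.2]
opening: 0.999
finger_force: 0.0
```

```bash
python3 - <<'E'
from h import *
s=get_state(); c=read_camera("wrist"); save(c,"w1.png")
print(np.round(s["eef_pos"],4)); W=world(c,s); w=W.reshape(-1,3); t=s["eef_pos"]
m=(abs(w[:,2]-.048)<.005)&(np.hypot(w[:,0]-t[0],w[:,1]-t[1])<.06); w=w[m]
print(m.sum(), cv2.minEnclosingCircle((w[:,:2]*1000).astype(np.float32)) if len(w) else "", w.mean(0)*1000)
E
```

```text
[ 0.4536 -0.2615  0.2152]
1404 ((452.2068786621094, -262.33148193359375), 23.003673553466797) [ 452.42693571 -261.82610209   48.40506007]
```

The wrist view puts the coil at (452,-262), in agreement with the top camera. I go down and grip.

Emit:
step_arm(
  commands=[
    {"gripper":-1,"x":-0.5,"y":-1,"z":30,"spin":0},
    {"gripper":-1,"x":0,"y":0,"z":30,"spin":0},
    {"gripper":-1,"x":0,"y":0,"z":30,"spin":0},
    {"gripper":-1,"x":0,"y":0,"z":30,"spin":0},
    {"gripper":-1,"x":0,"y":0,"z":25,"spin":0},
    {"gripper":-1,"x":0,"y":0,"z":20,"spin":0},
    {"gripper":-1,"x":0,"y":0,"z":12,"spin":0},
    {"gripper":-1,"x":0,"y":0,"z":7,"spin":0},
    {"gripper":-1,"x":0,"y":0,"z":0,"spin":0},
    {"gripper":0.4,"x":0,"y":0,"z":0,"spin":0},
  ],
  force=30,
)

```text
time: 3.15
eef_pos: [0.4528, -0.2643, 0.0321]
tcp_rot: [0.707, 0.707, 0.0, 0.001]
contact_force: [0.3, 0.1, 1.5]
opening: 0.857
finger_force: 0.0
```

Emit:
step_arm(
  commands=[
    {"gripper":1,"x":0,"y":0,"z":0,"spin":0},
    {"gripper":1,"x":0,"y":0,"z":0,"spin":0},
    {"gripper":1,"x":0,"y":0,"z":0,"spin":0},
    {"gripper":1,"x":0,"y":0,"z":0,"spin":0},
    {"gripper":1,"x":0,"y":0,"z":0,"spin":0},
    {"gripper":1,"x":0,"y":0,"z":0,"spin":0},
    {"gripper":1,"x":0,"y":0,"z":0,"spin":0},
    {"gripper":1,"x":0,"y":0,"z":0,"spin":0},
    {"gripper":1,"x":0,"y":0,"z":0,"spin":0},
    {"gripper":1,"x":0,"y":0,"z":0,"spin":0},
  ],
  force=30,
)

```text
time: 4.15
eef_pos: [0.4531, -0.2645, 0.0322]
tcp_rot: [0.707, 0.707, 0.0, 0.001]
contact_force: [-0.4, 0.4, 4.8]
opening: 0.086
finger_force: 30.4
```

```bash
python3 - <<'E'
from h import *
s=get_state(); c=read_camera("wrist"); d=read_camera("scene")
a=c["color"]; b=d["color"]; save(dict(color=np.hstack([a[::1],b])[:, ::1]),"x.png")
im=cv2.imread("pics/x.png"); cv2.imwrite("pics/g1.png",cv2.resize(np.vstack([cv2.resize(im[:,:512],(400,300)),cv2.resize(im[140:290,512+60:512+260],(400,300))]),None,fx=1,fy=1))
E
```

```text
(no output)
```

View pics/g1.png

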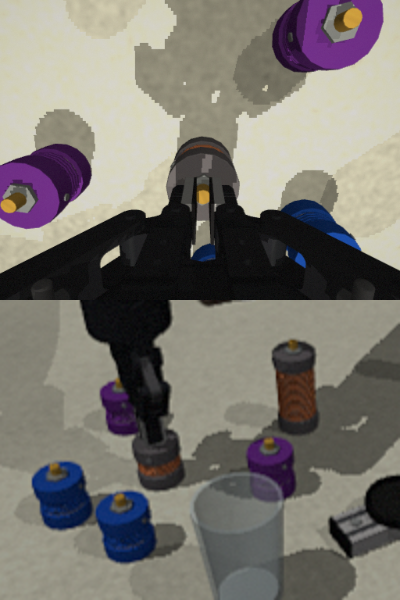

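```bash
python3 - <<'E'
from h import *
s=get_state(); t=s["eef_pos"]; print(np.round(t,4),s["opening"],s["finger_force"])
for n in("scene","wrist","top"):
    c=read_camera(n); W=world(c,s); w=W.reshape(-1,3); C=c["color"].reshape(-1,3).astype(int)
    near=(np.hypot(w[:,0]-.453,w[:,1]+.264)<.07)&(w[:,2]>.006)
    br=near&(C[:,0]>120)&(C[:,0]-C[:,2]>70)   # brass
    cu=near&(C[:,0]-C[:,2]>35)&~br
    gr=near&(C.max(1)-C.min(1)<15)&(C.max(1)>45)
    for k,m in(("brass",br),("copper",cu),("grey",gr)):
        if m.sum()>3: print(n,k,m.sum(),np.round(np.percentile(w[m],[3,50,97],axis=0)*1000).tolist())
E
```

```text
[ 0.4531 -0.2645  0.0322] 0.09174171549312919 30.389150969481467
scene brass 6 [[463.0, -282.0, 21.0], [467.0, -279.0, 23.0], [472.0, -275.0, 26.0]]
scene copper 85 [[454.0, -284.0, 19.0], [472.0, -266.0, 25.0], [476.0, -247.0, 31.0]]
scene grey 769 [[435.0, -303.0, 15.0], [475.0, -268.0, 223.0], [509.0, -217.0, 328.0]]
wrist brass 231 [[450.0, -266.0, 59.0], [453.0, -262.0, 60.0], [456.0, -258.0, 61.0]]
wrist copper 311 [[441.0, -264.0, 19.0], [452.0, -258.0, 52.0], [464.0, -242.0, 62.0]]
wrist grey 5273 [[431.0, -279.0, 15.0], [453.0, -253.0, 48.0], [485.0, -241.0, 137.0]]
top grey 760 [[391.0, -315.0, 38.0], [438.0, -245.0, 334.0], [504.0, -201.0, 406.0]]
```

```bash
python3 - <<'E'
from h import *
s=get_state(); c=read_camera("wrist"); W=world(c,s); t=np.array(s["eef_pos"])
print(np.round(np.array(c["mount"]),3).tolist())
for v in range(200,384,12):
    print(v,[tuple(np.round((W[v,u]-t)*1000).astype(int)) for u in (225,243,250,260,268,278,290)])
im=cv2.cvtColor(c["color"],cv2.COLOR_RGB2BGR)[170:384,160:360]
cv2.imwrite("pics/g2.png",cv2.convertScaleAbs(cv2.resize(im,(560,600),interpolation=cv2.INTER_CUBIC),alpha=1.8,beta=20))
E
```

```text
[[0.0, 0.966, 0.26, 0.066], [1.0, -0.0, 0.001, -0.0], [0.001, 0.26, -0.966, -0.159], [0.0, 0.0, 0.0, 1.0]]
200 [(np.int64(-20), np.int64(13), np.int64(-15)), (np.int64(-8), np.int64(23), np.int64(16)), (np.int64(-5), np.int64(23), np.int64(16)), (np.int64(0), np.int64(23), np.int64(16)), (np.int64(4), np.int64(23), np.int64(16)), (np.int64(8), np.int64(22), np.int64(15)), (np.int64(15), np.int64(18), np.int64(2))]
212 [(np.int64(-1), np.int64(66), np.int64(159)), (np.int64(-8), np.int64(16), np.int64(15)), (np.int64(-5), np.int64(17), np.int64(16)), (np.int64(0), np.int64(17), np.int64(16)), (np.int64(4), np.int64(17), np.int64(16)), (np.int64(8), np.int64(17), np.int64(16)), (np.int64(14), np.int64(17), np.int64(16))]
224 [(np.int64(-17), np.int64(11), np.int64(16)), (np.int64(-8), np.int64(11), np.int64(16)), (np.int64(-5), np.int64(11), np.int64(16)), (np.int64(0), np.int64(11), np.int64(18)), (np.int64(4), np.int64(11), np.int64(17)), (np.int64(8), np.int64(11), np.int64(16)), (np.int64(14), np.int64(10), np.int64(15))]
236 [(np.int64(-17), np.int64(4), np.int64(16)), (np.int64(-
[... 3297 characters left out ...]
t64(11), np.int64(98)), (np.int64(6), np.int64(12), np.int64(100))]
368 [(np.int64(-7), np.int64(15), np.int64(107)), (np.int64(-4), np.int64(10), np.int64(101)), (np.int64(-3), np.int64(11), np.int64(103)), (np.int64(0), np.int64(12), np.int64(103)), (np.int64(1), np.int64(11), np.int64(102)), (np.int64(3), np.int64(12), np.int64(103)), (np.int64(6), np.int64(12), np.int64(103))]
380 [(np.int64(-7), np.int64(13), np.int64(107)), (np.int64(-4), np.int64(11), np.int64(106)), (np.int64(-2), np.int64(12), np.int64(106)), (np.int64(0), np.int64(11), np.int64(106)), (np.int64(1), np.int64(11), np.int64(106)), (np.int64(-1), np.int64(66), np.int64(159)), (np.int64(6), np.int64(11), np.int64(105))]
```

View pics/g2.png

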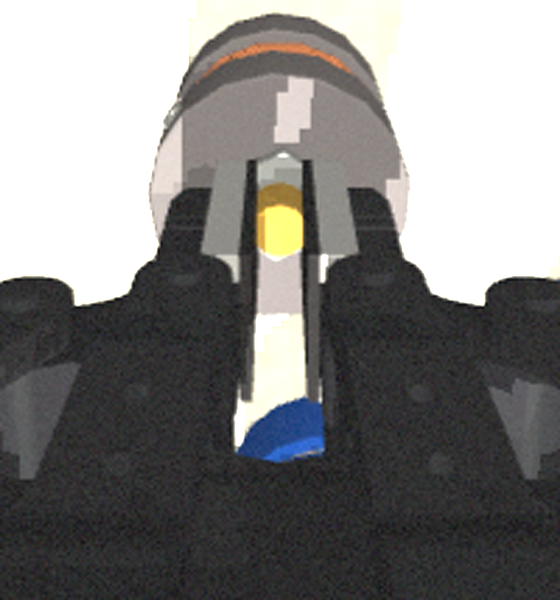

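The pads hold the stud and seem to end at the cap top (z=48), higher than I expected. The coil still stands in place. I'll open, rise, and measure where the fingertips really are.

Emit:
step_arm(
  commands=[
    {"gripper":-1,"x":0,"y":0,"z":0,"spin":0},
    {"gripper":-1,"x":0,"y":0,"z":0,"spin":0},
    {"gripper":-1,"x":0,"y":0,"z":0,"spin":0},
    {"gripper":-1,"x":0,"y":0,"z":0,"spin":0},
    {"gripper":-1,"x":0,"y":0,"z":0,"spin":0},
    {"gripper":-1,"x":0,"y":0,"z":0,"spin":0},
    {"gripper":-1,"x":0,"y":0,"z":0,"spin":0},
    {"gripper":-1,"x":0,"y":0,"z":0,"spin":0},
    {"gripper":-1,"x":0,"y":0,"z":0,"spin":0},
    {"gripper":-1,"x":0,"y":0,"z":0,"spin":0},
  ],
)

```text
time: 5.45
eef_pos: [0.4522, -0.2638, 0.0312]
tcp_rot: [0.707, 0.707, -0.0, 0.0]
contact_force: [-0.8, 0.2, 0.2]
opening: 1.005
finger_force: 0.0
```

```bash
python3 - <<'E'
from h import *
s=get_state(); c=read_camera("wrist"); W=world(c,s); t=np.array(s["eef_pos"]); print(np.round(t,4),s["opening"])
C=c["color"].max(2); D=(W-t)*1000
m=(C<75)&(abs(abs(D[...,0])-48)<12)&(abs(D[...,1])<20)
for sg in(1,-1):
    q=D[m&(D[...,0]*sg>0)]; print(len(q),np.round(np.percentile(q,[1,5,50],axis=0)).tolist() if len(q) else"")
save(c,"g3.png")
d=read_camera("scene"); cv2.imwrite("pics/g4.png",cv2.cvtColor(cv2.resize(np.hstack([c["color"][80:384,60:460],d["color"][100:404,40:340][:304]]) if 0 else np.hstack([cv2.resize(c["color"],(400,300)),cv2.resize(d["color"][120:270,70:270],(400,300))]),None,fx=1,fy=1),cv2.COLOR_RGB2BGR))
E
```

```text
[ 0.4522 -0.2638  0.0312] 1.0050974954938683
7589 [[37.0, -10.0, 32.0], [38.0, -7.0, 38.0], [46.0, 7.0, 79.0]]
7385 [[-60.0, -10.0, 33.0], [-59.0, -7.0, 38.0], [-46.0, 7.0, 79.0]]
```

View pics/g4.png

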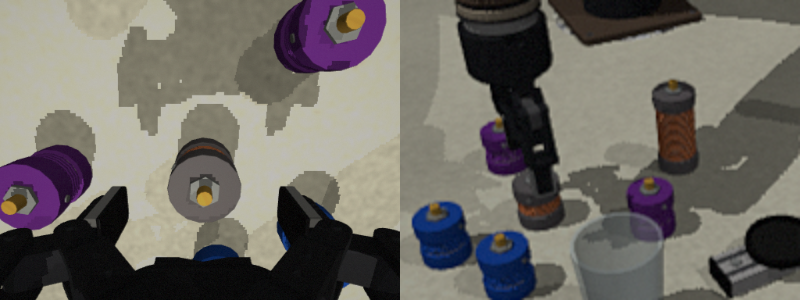

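Fully open, the fingertips are about 32 mm above the reported TCP, not about 1 mm as the description implies, so the pads sit about 33 mm higher than stated. They are centred in x and y, so I go 32 mm lower and grip the cap.

Emit:
step_arm(
  commands=[
    {"gripper":-1,"x":1,"y":0,"z":8,"spin":0},
    {"gripper":-1,"x":0,"y":0,"z":8,"spin":0},
    {"gripper":-1,"x":0,"y":0,"z":8,"spin":0},
    {"gripper":-1,"x":0,"y":0,"z":6,"spin":0},
    {"gripper":-1,"x":0,"y":0,"z":2,"spin":0},
    {"gripper":-1,"x":0,"y":0,"z":0,"spin":0},
    {"gripper":1,"x":0,"y":0,"z":0,"spin":0},
    {"gripper":1,"x":0,"y":0,"z":0,"spin":0},
    {"gripper":1,"x":0,"y":0,"z":0,"spin":0},
    {"gripper":1,"x":0,"y":0,"z":0,"spin":0},
  ],
  force=30,
)

```text
time: 6.55
eef_pos: [0.4526, -0.2631, -0.0003]
tcp_rot: [0.707, 0.707, 0.0, 0.001]
contact_force: [-1.1, -0.2, 2.4]
opening: 0.516
finger_force: 30.6
```

Emit:
step_arm(
  commands=[
    {"gripper":1,"x":0,"y":0,"z":0,"spin":0},
    {"gripper":1,"x":0,"y":0,"z":0,"spin":0},
    {"gripper":1,"x":0,"y":0,"z":0,"spin":0},
    {"gripper":1,"x":0,"y":0,"z":0,"spin":0},
    {"gripper":1,"x":0,"y":0,"z":-5,"spin":0},
    {"gripper":1,"x":0,"y":0,"z":-15,"spin":0},
    {"gripper":1,"x":0,"y":0,"z":-30,"spin":0},
    {"gripper":1,"x":0,"y":0,"z":-40,"spin":0},
    {"gripper":1,"x":0,"y":0,"z":-40,"spin":0},
    {"gripper":1,"x":0,"y":0,"z":-30,"spin":0},
  ],
  force=30,
)

```text
time: 7.55
eef_pos: [0.4526, -0.2631, 0.1626]
tcp_rot: [0.707, 0.707, 0.0, 0.002]
contact_force: [0.1, -0.0, -0.8]
opening: 0.517
finger_force: 30.8
```

```bash
cat > chk.py <<'E'
from h import *
import sys
cap=float(sys.argv[1])  # coil cap height: shows the held coil's cap top relative to the TCP, and brass stud
s=get_state(); c=read_camera("wrist"); W=world(c,s); t=np.array(s["eef_pos"]); D=(W-t)*1000; C=c["color"].astype(int)
print(np.round(t*1000,1),round(s["opening"],3),round(s["finger_force"],1))
m=(C[...,0]>120)&(C[...,0]-C[...,2]>70)&(np.hypot(D[...,0],D[...,1])<25)&(abs(D[...,2]-55)<40)
if m.any(): print("stud",m.sum(),np.round(np.percentile(D[m],[5,50,95],axis=0)).tolist())
save(c,sys.argv[2])
E
python3 chk.py .048 c1.png
```

```text
[ 452.6 -263.1  162.6] 0.517 30.8
stud 448 [[-4.0, -3.0, 59.0], [-1.0, 1.0, 60.0], [3.0, 5.0, 61.0]]
```

Emit:
step_arm(
  commands=[
    {"gripper":1,"x":20,"y":8,"z":0,"spin":0},
    {"gripper":1,"x":36,"y":15,"z":0,"spin":0},
    {"gripper":1,"x":36,"y":15,"z":0,"spin":0},
    {"gripper":1,"x":36,"y":15,"z":0,"spin":0},
    {"gripper":1,"x":36,"y":15,"z":0,"spin":0},
    {"gripper":1,"x":36,"y":15,"z":0,"spin":0},
    {"gripper":1,"x":36,"y":15,"z":0,"spin":0},
    {"gripper":1,"x":36,"y":15,"z":0,"spin":0},
    {"gripper":1,"x":36,"y":15,"z":0,"spin":0},
    {"gripper":1,"x":36,"y":15,"z":0,"spin":0},
  ],
)

```text
time: 8.6
eef_pos: [0.5951, 0.0829, 0.1594]
tcp_rot: [0.707, 0.707, -0.0, -0.0]
contact_force: [1.1, 0.1, -0.7]
opening: 0.515
finger_force: 30.8
```

Emit:
step_arm(
  commands=[
    {"gripper":1,"x":36,"y":15,"z":0,"spin":0},
    {"gripper":1,"x":24,"y":12,"z":0,"spin":0},
    {"gripper":1,"x":10,"y":5,"z":0,"spin":0},
    {"gripper":1,"x":0,"y":0,"z":20,"spin":0},
    {"gripper":1,"x":0,"y":0,"z":30,"spin":0},
    {"gripper":1,"x":0,"y":0,"z":30,"spin":0},
    {"gripper":1,"x":0,"y":0,"z":20,"spin":0},
    {"gripper":1,"x":0,"y":0,"z":0,"spin":0},
    {"gripper":1,"x":0,"y":0,"z":0,"spin":0},
    {"gripper":1,"x":0,"y":0,"z":0,"spin":0},
  ],
)

```text
time: 9.6
eef_pos: [0.6284, 0.151, 0.0613]
tcp_rot: [0.707, 0.707, 0.001, 0.001]
contact_force: [-0.6, -0.4, -1.1]
opening: 0.513
finger_force: 30.8
```

```bash
python3 chk.py .048 c2.png; python3 - <<'E'
from h import *
s=get_state(); c=read_camera("wrist"); W=world(c,s); C=c["color"].max(2)
m=((C<60)&(W[...,2]>.020)&(W[...,2]<.034)&(abs(W[...,0]-.63)<.04)).astype(np.uint8)
k,l,st,ce=cv2.connectedComponentsWithStats(m)
for i in range(1,k):
    if st[i,4]>150: w=W[l==i]; print(st[i],cv2.minEnclosingCircle((w[:,:2]*1000).astype(np.float32)))
E
```

```text
[628.4 151.   61.3] 0.513 30.8
stud 489 [[-4.0, -3.0, 21.0], [-1.0, 1.0, 60.0], [3.0, 21.0, 61.0]]
[ 202  105  109  130 4907] ((626.027099609375, 174.37335205078125), 46.273075103759766)
[210 306  98  29 850] ((627.55078125, 74.99131774902344), 33.727783203125)
```

View pics/c2.png

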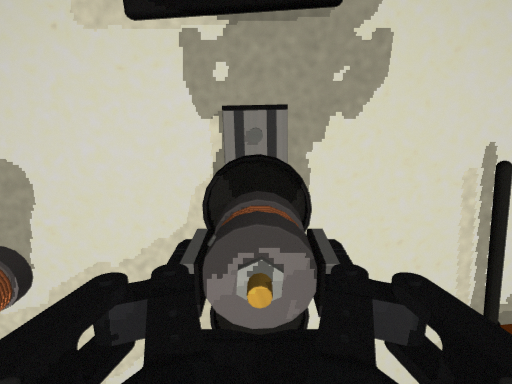

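The coil hangs centred above the cup: the cup spans columns 203–311 and the coil 203–317. The key base edge is at the top of the picture, well clear. I lower it and release.

Emit:
step_arm(
  commands=[
    {"gripper":1,"x":0.5,"y":-0.5,"z":10,"spin":0},
    {"gripper":1,"x":0,"y":0,"z":10,"spin":0},
    {"gripper":1,"x":0,"y":0,"z":7,"spin":0},
    {"gripper":1,"x":0,"y":0,"z":4,"spin":0},
    {"gripper":1,"x":0,"y":0,"z":3,"spin":0},
    {"gripper":1,"x":0,"y":0,"z":2,"spin":0},
    {"gripper":1,"x":0,"y":0,"z":1,"spin":0},
    {"gripper":1,"x":0,"y":0,"z":0,"spin":0},
    {"gripper":1,"x":0,"y":0,"z":0,"spin":0},
    {"gripper":1,"x":0,"y":0,"z":0,"spin":0},
  ],
)

```text
time: 10.7
eef_pos: [0.6268, 0.1519, 0.0242]
tcp_rot: [0.707, 0.707, -0.0, -0.0]
contact_force: [-5.0, 0.0, 8.3]
opening: 0.521
finger_force: 31.4
```

Emit:
step_arm(
  commands=[
    {"gripper":-1,"x":0,"y":0,"z":0,"spin":0},
    {"gripper":-1,"x":0,"y":0,"z":0,"spin":0},
    {"gripper":-1,"x":0,"y":0,"z":0,"spin":0},
    {"gripper":-1,"x":0,"y":0,"z":0,"spin":0},
    {"gripper":-1,"x":0,"y":0,"z":0,"spin":0},
    {"gripper":-1,"x":0,"y":0,"z":-20,"spin":0},
    {"gripper":-1,"x":0,"y":0,"z":-40,"spin":0},
    {"gripper":-1,"x":0,"y":0,"z":-40,"spin":0},
    {"gripper":-1,"x":0,"y":0,"z":-40,"spin":0},
    {"gripper":-1,"x":0,"y":0,"z":0,"spin":0},
  ],
)

```text
time: 11.7
eef_pos: [0.631, 0.1522, 0.1705]
tcp_rot: [0.707, 0.707, 0.005, 0.005]
contact_force: [0.9, -0.0, 1.3]
opening: 1.004
finger_force: 0.0
```

```bash
cat > see.py <<'E'
from h import *
import sys
# wrist view: cap circle nearest the tool axis at given height, and cups around
s=get_state(); c=read_camera("wrist"); W=world(c,s); t=np.array(s["eef_pos"]); print(np.round(t*1000,1),round(s["opening"],2))
h,x,y=map(float,sys.argv[1:4])
w=W.reshape(-1,3); m=(abs(w[:,2]-h)<.005)&(np.hypot(w[:,0]-x,w[:,1]-y)<.035); w=w[m]
if len(w): print("cap",m.sum(),np.round(np.hstack(cv2.minEnclosingCircle((w[:,:2]*1000).astype(np.float32))),1),"z",np.round(np.percentile(w[:,2],[5,50,95])*1000,1))
save(c,sys.argv[4])
E
python3 see.py .072 .627 .152 d1.png
```

```text
[631.  152.2 170.5] 1.0
cap 2183 [626.1 152.5  23.3] z [71.3 72.6 75.6]
```

Emit:
step_arm(
  commands=[
    {"gripper":-1,"x":9,"y":-20,"z":0,"spin":0},
    {"gripper":-1,"x":14,"y":-35,"z":0,"spin":0},
    {"gripper":-1,"x":14,"y":-35,"z":0,"spin":0},
    {"gripper":-1,"x":14,"y":-35,"z":0,"spin":0},
    {"gripper":-1,"x":14,"y":-35,"z":0,"spin":0},
    {"gripper":-1,"x":12,"y":-26,"z":0,"spin":0},
    {"gripper":-1,"x":5,"y":-12,"z":0,"spin":0},
    {"gripper":-1,"x":0,"y":0,"z":0,"spin":0},
    {"gripper":-1,"x":0,"y":0,"z":0,"spin":0},
    {"gripper":-1,"x":0,"y":0,"z":0,"spin":0},
  ],
)

```text
time: 12.75
eef_pos: [0.4297, 0.2333, 0.1621]
tcp_rot: [0.707, 0.707, 0.0, 0.0]
contact_force: [0.2, -0.8, 0.3]
opening: 1.001
finger_force: 0.0
```

```bash
python3 see.py .072 .429 .234 d2.png
```

```text
[429.7 233.3 162.1] 1.0
cap 2311 [427.6 235.4  23. ] z [70.9 72.2 75.3]
```

Emit:
step_arm(
  commands=[
    {"gripper":-1,"x":1.5,"y":-1.5,"z":25,"spin":0},
    {"gripper":-1,"x":0,"y":0,"z":35,"spin":0},
    {"gripper":-1,"x":0,"y":0,"z":30,"spin":0},
    {"gripper":-1,"x":0,"y":0,"z":25,"spin":0},
    {"gripper":-1,"x":0,"y":0,"z":15,"spin":0},
    {"gripper":-1,"x":0,"y":0,"z":9,"spin":0},
    {"gripper":-1,"x":0,"y":0,"z":0,"spin":0},
    {"gripper":1,"x":0,"y":0,"z":0,"spin":0},
    {"gripper":1,"x":0,"y":0,"z":0,"spin":0},
    {"gripper":1,"x":0,"y":0,"z":0,"spin":0},
  ],
  force=30,
)

```text
time: 13.8
eef_pos: [0.428, 0.2355, 0.0243]
tcp_rot: [0.707, 0.707, 0.001, 0.001]
contact_force: [-0.4, -1.4, 16.9]
opening: 0.519
finger_force: 29.4
```

Emit:
step_arm(
  commands=[
    {"gripper":1,"x":0,"y":0,"z":0,"spin":0},
    {"gripper":1,"x":0,"y":0,"z":0,"spin":0},
    {"gripper":1,"x":0,"y":0,"z":0,"spin":0},
    {"gripper":1,"x":0,"y":0,"z":0,"spin":0},
    {"gripper":1,"x":0,"y":0,"z":-5,"spin":0},
    {"gripper":1,"x":0,"y":0,"z":-20,"spin":0},
    {"gripper":1,"x":0,"y":0,"z":-35,"spin":0},
    {"gripper":1,"x":0,"y":0,"z":-40,"spin":0},
    {"gripper":1,"x":0,"y":0,"z":-35,"spin":0},
    {"gripper":1,"x":0,"y":0,"z":-15,"spin":0},
  ],
  force=30,
)

```text
time: 14.8
eef_pos: [0.4283, 0.2357, 0.1769]
tcp_rot: [0.707, 0.707, 0.002, 0.001]
contact_force: [1.7, 0.1, -0.8]
opening: 0.52
finger_force: 30.9
```

```bash
python3 chk.py .072 c3.png
```

```text
[428.3 235.7 176.9] 0.52 30.9
stud 432 [[-4.0, -4.0, 59.0], [-1.0, 0.0, 60.0], [3.0, 4.0, 61.0]]
```

Emit:
step_arm(
  commands=[
    {"gripper":1,"x":-16,"y":20,"z":0,"spin":0},
    {"gripper":1,"x":-27,"y":33,"z":0,"spin":0},
    {"gripper":1,"x":-27,"y":33,"z":0,"spin":0},
    {"gripper":1,"x":-27,"y":33,"z":0,"spin":0},
    {"gripper":1,"x":-27,"y":33,"z":0,"spin":0},
    {"gripper":1,"x":-22,"y":28,"z":0,"spin":0},
    {"gripper":1,"x":-15,"y":20,"z":0,"spin":0},
    {"gripper":1,"x":0,"y":0,"z":0,"spin":0},
    {"gripper":1,"x":0,"y":0,"z":20,"spin":0},
    {"gripper":1,"x":0,"y":0,"z":30,"spin":0},
  ],
)

```text
time: 15.85
eef_pos: [0.6276, 0.0747, 0.1236]
tcp_rot: [0.707, 0.707, 0.001, 0.001]
contact_force: [1.1, 0.4, -0.5]
opening: 0.517
finger_force: 31.0
```

Emit:
step_arm(
  commands=[
    {"gripper":1,"x":0,"y":0,"z":30,"spin":0},
    {"gripper":1,"x":0,"y":0,"z":15,"spin":0},
    {"gripper":1,"x":0,"y":0,"z":0,"spin":0},
    {"gripper":1,"x":0,"y":0,"z":0,"spin":0},
    {"gripper":1,"x":0,"y":0,"z":0,"spin":0},
    {"gripper":1,"x":0,"y":0,"z":0,"spin":0},
    {"gripper":1,"x":0,"y":0,"z":0,"spin":0},
    {"gripper":1,"x":0,"y":0,"z":0,"spin":0},
    {"gripper":1,"x":0,"y":0,"z":0,"spin":0},
    {"gripper":1,"x":0,"y":0,"z":0,"spin":0},
  ],
)

```text
time: 16.85
eef_pos: [0.6271, 0.0743, 0.0782]
tcp_rot: [0.707, 0.707, 0.0, 0.0]
contact_force: [-0.3, -0.0, -0.8]
opening: 0.513
finger_force: 31.0
```

```bash
python3 chk.py .072 c4.png
```

```text
[627.1  74.3  78.2] 0.513 31.0
stud 519 [[-4.0, -3.0, 18.0], [-0.0, 1.0, 59.0], [5.0, 20.0, 60.0]]
```

View pics/c4.png

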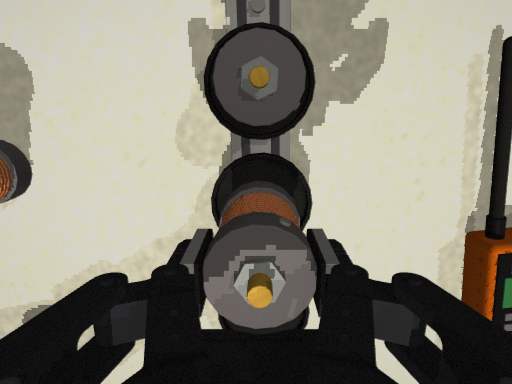

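The 20m coil sits centred in its cup at (259,80). The 30m coil is lined up above the next cup, columns 211–311. I lower and release.

Emit:
step_arm(
  commands=[
    {"gripper":1,"x":0,"y":1,"z":10,"spin":0},
    {"gripper":1,"x":0,"y":0,"z":8,"spin":0},
    {"gripper":1,"x":0,"y":0,"z":5,"spin":0},
    {"gripper":1,"x":0,"y":0,"z":3,"spin":0},
    {"gripper":1,"x":0,"y":0,"z":2,"spin":0},
    {"gripper":1,"x":0,"y":0,"z":1.5,"spin":0},
    {"gripper":1,"x":0,"y":0,"z":0.5,"spin":0},
    {"gripper":1,"x":0,"y":0,"z":0,"spin":0},
    {"gripper":1,"x":0,"y":0,"z":0,"spin":0},
    {"gripper":1,"x":0,"y":0,"z":0,"spin":0},
  ],
)

```text
time: 17.9
eef_pos: [0.6283, 0.0743, 0.0489]
tcp_rot: [0.707, 0.707, 0.0, 0.0]
contact_force: [-3.6, -0.2, 5.5]
opening: 0.518
finger_force: 31.4
```

Emit:
step_arm(
  commands=[
    {"gripper":-1,"x":0,"y":0,"z":0,"spin":0},
    {"gripper":-1,"x":0,"y":0,"z":0,"spin":0},
    {"gripper":-1,"x":0,"y":0,"z":0,"spin":0},
    {"gripper":-1,"x":0,"y":0,"z":0,"spin":0},
    {"gripper":-1,"x":0,"y":0,"z":0,"spin":0},
    {"gripper":-1,"x":0,"y":0,"z":-20,"spin":0},
    {"gripper":-1,"x":0,"y":0,"z":-40,"spin":0},
    {"gripper":-1,"x":0,"y":0,"z":-40,"spin":0},
    {"gripper":-1,"x":0,"y":0,"z":-20,"spin":0},
    {"gripper":-1,"x":0,"y":0,"z":0,"spin":0},
  ],
)

```text
time: 18.9
eef_pos: [0.6308, 0.0742, 0.1731]
tcp_rot: [0.707, 0.707, 0.003, 0.003]
contact_force: [0.1, -1.5, 0.6]
opening: 1.003
finger_force: 0.0
```

```bash
python3 see.py .096 .629 .074 d3.png
```

```text
[630.8  74.2 173.1] 1.0
cap 2549 [627.8  74.6  23.2] z [95.4 96.6 99.7]
```

Emit:
step_arm(
  commands=[
    {"gripper":-1,"x":-18,"y":-20,"z":0,"spin":0},
    {"gripper":-1,"x":-30,"y":-33,"z":0,"spin":0},
    {"gripper":-1,"x":-30,"y":-33,"z":0,"spin":0},
    {"gripper":-1,"x":-30,"y":-33,"z":0,"spin":0},
    {"gripper":-1,"x":-30,"y":-33,"z":0,"spin":0},
    {"gripper":-1,"x":-23,"y":-26,"z":0,"spin":0},
    {"gripper":-1,"x":-14,"y":-15,"z":0,"spin":0},
    {"gripper":-1,"x":0,"y":0,"z":0,"spin":0},
    {"gripper":-1,"x":0,"y":0,"z":0,"spin":0},
    {"gripper":-1,"x":0,"y":0,"z":0,"spin":0},
  ],
)

```text
time: 19.95
eef_pos: [0.4352, -0.1001, 0.1672]
tcp_rot: [0.707, 0.707, -0.0, -0.001]
contact_force: [0.6, -0.5, -0.4]
opening: 1.001
finger_force: 0.0
```

```bash
python3 see.py .096 .435 -.101 d4.png
```

```text
[ 435.2 -100.1  167.2] 1.0
cap 2657 [ 433.3 -100.2   23. ] z [94.9 96.1 99.2]
```

Descend from 167 to 47, which is 120 mm.

Emit:
step_arm(
  commands=[
    {"gripper":-1,"x":0,"y":-1.5,"z":20,"spin":0},
    {"gripper":-1,"x":0,"y":0,"z":30,"spin":0},
    {"gripper":-1,"x":0,"y":0,"z":25,"spin":0},
    {"gripper":-1,"x":0,"y":0,"z":22,"spin":0},
    {"gripper":-1,"x":0,"y":0,"z":15,"spin":0},
    {"gripper":-1,"x":0,"y":0,"z":8,"spin":0},
    {"gripper":-1,"x":0,"y":0,"z":0,"spin":0},
    {"gripper":1,"x":0,"y":0,"z":0,"spin":0},
    {"gripper":1,"x":0,"y":0,"z":0,"spin":0},
    {"gripper":1,"x":0,"y":0,"z":0,"spin":0},
  ],
  force=30,
)

```text
time: 21.0
eef_pos: [0.4344, -0.1011, 0.0491]
tcp_rot: [0.707, 0.707, 0.0, 0.001]
contact_force: [-2.5, -0.8, 15.4]
opening: 0.515
finger_force: 29.3
```

Emit:
step_arm(
  commands=[
    {"gripper":1,"x":0,"y":0,"z":0,"spin":0},
    {"gripper":1,"x":0,"y":0,"z":0,"spin":0},
    {"gripper":1,"x":0,"y":0,"z":0,"spin":0},
    {"gripper":1,"x":0,"y":0,"z":0,"spin":0},
    {"gripper":1,"x":0,"y":0,"z":-5,"spin":0},
    {"gripper":1,"x":0,"y":0,"z":-20,"spin":0},
    {"gripper":1,"x":0,"y":0,"z":-35,"spin":0},
    {"gripper":1,"x":0,"y":0,"z":-40,"spin":0},
    {"gripper":1,"x":0,"y":0,"z":-35,"spin":0},
    {"gripper":1,"x":0,"y":0,"z":-15,"spin":0},
  ],
  force=30,
)

```text
time: 22.0
eef_pos: [0.4349, -0.1014, 0.2019]
tcp_rot: [0.707, 0.707, 0.001, 0.003]
contact_force: [0.3, -0.7, -1.1]
opening: 0.517
finger_force: 31.0
```

```bash
python3 chk.py .096 c5.png
```

```text
[ 434.9 -101.4  201.9] 0.517 31.0
stud 417 [[-4.0, -3.0, 58.0], [-1.0, 1.0, 59.0], [3.0, 5.0, 60.0]]
```

Emit:
step_arm(
  commands=[
    {"gripper":1,"x":8,"y":18,"z":0,"spin":0},
    {"gripper":1,"x":16,"y":35,"z":0,"spin":0},
    {"gripper":1,"x":16,"y":35,"z":0,"spin":0},
    {"gripper":1,"x":16,"y":35,"z":0,"spin":0},
    {"gripper":1,"x":16,"y":35,"z":0,"spin":0},
    {"gripper":1,"x":12,"y":26,"z":0,"spin":0},
    {"gripper":1,"x":6,"y":12,"z":0,"spin":0},
    {"gripper":1,"x":0,"y":0,"z":0,"spin":0},
    {"gripper":1,"x":0,"y":0,"z":15,"spin":0},
    {"gripper":1,"x":0,"y":0,"z":30,"spin":0},
  ],
)

```text
time: 23.05
eef_pos: [0.6303, -0.0116, 0.1548]
tcp_rot: [0.707, 0.707, 0.001, 0.002]
contact_force: [0.7, -0.6, -1.8]
opening: 0.514
finger_force: 31.1
```

Emit:
step_arm(
  commands=[
    {"gripper":1,"x":0,"y":0,"z":30,"spin":0},
    {"gripper":1,"x":0,"y":0,"z":20,"spin":0},
    {"gripper":1,"x":0,"y":0,"z":0,"spin":0},
    {"gripper":1,"x":0,"y":0,"z":0,"spin":0},
    {"gripper":1,"x":0,"y":0,"z":0,"spin":0},
    {"gripper":1,"x":0,"y":0,"z":0,"spin":0},
    {"gripper":1,"x":0,"y":0,"z":0,"spin":0},
    {"gripper":1,"x":0,"y":0,"z":0,"spin":0},
    {"gripper":1,"x":0,"y":0,"z":0,"spin":0},
    {"gripper":1,"x":0,"y":0,"z":0,"spin":0},
  ],
)

```text
time: 24.05
eef_pos: [0.6296, -0.0107, 0.1032]
tcp_rot: [0.707, 0.707, 0.0, 0.0]
contact_force: [-0.0, 0.4, -0.5]
opening: 0.514
finger_force: 31.1
```

```bash
python3 chk.py .096 c6.png
```

```text
[629.6 -10.7 103.2] 0.514 31.1
stud 461 [[-4.0, -3.0, 20.0], [-0.0, 1.0, 59.0], [4.0, 21.0, 60.0]]
```

View pics/c6.png

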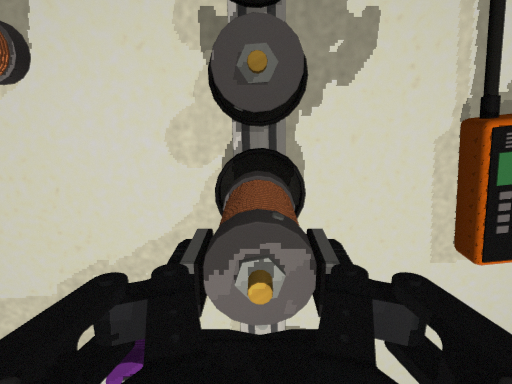

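The 40m coil is centred over its cup (columns 217–305) and the 30m coil sits well at (257,62). I lower and release.

Emit:
step_arm(
  commands=[
    {"gripper":1,"x":0,"y":0,"z":10,"spin":0},
    {"gripper":1,"x":0,"y":0,"z":8,"spin":0},
    {"gripper":1,"x":0,"y":0,"z":5,"spin":0},
    {"gripper":1,"x":0,"y":0,"z":3,"spin":0},
    {"gripper":1,"x":0,"y":0,"z":2,"spin":0},
    {"gripper":1,"x":0,"y":0,"z":1.5,"spin":0},
    {"gripper":1,"x":0,"y":0,"z":1,"spin":0},
    {"gripper":1,"x":0,"y":0,"z":0,"spin":0},
    {"gripper":1,"x":0,"y":0,"z":0,"spin":0},
    {"gripper":1,"x":0,"y":0,"z":0,"spin":0},
  ],
)

```text
time: 25.1
eef_pos: [0.6298, -0.0108, 0.0739]
tcp_rot: [0.707, 0.707, 0.0, 0.0]
contact_force: [-3.5, 0.2, 5.9]
opening: 0.515
finger_force: 31.6
```

Emit:
step_arm(
  commands=[
    {"gripper":-1,"x":0,"y":0,"z":0,"spin":0},
    {"gripper":-1,"x":0,"y":0,"z":0,"spin":0},
    {"gripper":-1,"x":0,"y":0,"z":0,"spin":0},
    {"gripper":-1,"x":0,"y":0,"z":0,"spin":0},
    {"gripper":-1,"x":0,"y":0,"z":0,"spin":0},
    {"gripper":-1,"x":0,"y":0,"z":-20,"spin":0},
    {"gripper":-1,"x":0,"y":0,"z":-40,"spin":0},
    {"gripper":-1,"x":0,"y":0,"z":-40,"spin":0},
    {"gripper":-1,"x":0,"y":0,"z":-20,"spin":0},
    {"gripper":-1,"x":0,"y":0,"z":0,"spin":0},
  ],
)

```text
time: 26.1
eef_pos: [0.6322, -0.0111, 0.1976]
tcp_rot: [0.707, 0.707, 0.003, 0.004]
contact_force: [0.2, 0.5, 0.0]
opening: 1.002
finger_force: 0.0
```

```bash
python3 see.py .120 .630 -.011 d5.png
```

```text
[632.2 -11.1 197.6] 1.0
cap 2552 [629.   -9.5  23.3] z [119.4 120.7 123.7]
```

Emit:
step_arm(
  commands=[
    {"gripper":-1,"x":10,"y":-20,"z":0,"spin":0},
    {"gripper":-1,"x":18,"y":-35,"z":0,"spin":0},
    {"gripper":-1,"x":18,"y":-35,"z":0,"spin":0},
    {"gripper":-1,"x":18,"y":-35,"z":0,"spin":0},
    {"gripper":-1,"x":18,"y":-35,"z":0,"spin":0},
    {"gripper":-1,"x":13,"y":-25,"z":0,"spin":0},
    {"gripper":-1,"x":8,"y":-13,"z":0,"spin":0},
    {"gripper":-1,"x":0,"y":0,"z":0,"spin":0},
    {"gripper":-1,"x":0,"y":0,"z":0,"spin":0},
    {"gripper":-1,"x":0,"y":0,"z":0,"spin":0},
  ],
)

```text
time: 27.15
eef_pos: [0.4326, 0.0917, 0.1925]
tcp_rot: [0.707, 0.707, -0.0, 0.0]
contact_force: [1.0, -0.2, -0.6]
opening: 1.001
finger_force: 0.0
```

```bash
python3 see.py .120 .433 .092 d6.png
```

```text
[432.6  91.7 192.5] 1.0
cap 2638 [431.8  92.8  23. ] z [118.9 120.2 123.2]
```

Descend from 192.5 to 71, which is 121 mm.

Emit:
step_arm(
  commands=[
    {"gripper":-1,"x":1,"y":-0.5,"z":20,"spin":0},
    {"gripper":-1,"x":0,"y":0,"z":30,"spin":0},
    {"gripper":-1,"x":0,"y":0,"z":26,"spin":0},
    {"gripper":-1,"x":0,"y":0,"z":22,"spin":0},
    {"gripper":-1,"x":0,"y":0,"z":15,"spin":0},
    {"gripper":-1,"x":0,"y":0,"z":8,"spin":0},
    {"gripper":-1,"x":0,"y":0,"z":0,"spin":0},
    {"gripper":1,"x":0,"y":0,"z":0,"spin":0},
    {"gripper":1,"x":0,"y":0,"z":0,"spin":0},
    {"gripper":1,"x":0,"y":0,"z":0,"spin":0},
  ],
  force=30,
)

```text
time: 28.2
eef_pos: [0.432, 0.0932, 0.0727]
tcp_rot: [0.707, 0.707, 0.001, 0.001]
contact_force: [-3.9, -0.1, 15.4]
opening: 0.517
finger_force: 29.3
```

Emit:
step_arm(
  commands=[
    {"gripper":1,"x":0,"y":0,"z":0,"spin":0},
    {"gripper":1,"x":0,"y":0,"z":0,"spin":0},
    {"gripper":1,"x":0,"y":0,"z":0,"spin":0},
    {"gripper":1,"x":0,"y":0,"z":0,"spin":0},
    {"gripper":1,"x":0,"y":0,"z":-5,"spin":0},
    {"gripper":1,"x":0,"y":0,"z":-20,"spin":0},
    {"gripper":1,"x":0,"y":0,"z":-35,"spin":0},
    {"gripper":1,"x":0,"y":0,"z":-40,"spin":0},
    {"gripper":1,"x":0,"y":0,"z":-20,"spin":0},
    {"gripper":1,"x":0,"y":0,"z":0,"spin":0},
  ],
  force=30,
)

```text
time: 29.2
eef_pos: [0.4327, 0.0933, 0.1946]
tcp_rot: [0.707, 0.707, 0.002, 0.002]
contact_force: [0.4, 0.3, -2.2]
opening: 0.516
finger_force: 31.3
```

```bash
python3 chk.py .12 c7.png
```

```text
[432.7  93.3 194.6] 0.516 31.3
stud 415 [[-4.0, -4.0, 58.0], [-1.0, -0.0, 59.0], [3.0, 3.0, 60.0]]
```

Emit:
step_arm(
  commands=[
    {"gripper":1,"x":-20,"y":4,"z":0,"spin":0},
    {"gripper":1,"x":-35,"y":4,"z":0,"spin":0},
    {"gripper":1,"x":-35,"y":4,"z":0,"spin":0},
    {"gripper":1,"x":-35,"y":4,"z":0,"spin":0},
    {"gripper":1,"x":-31,"y":4,"z":0,"spin":0},
    {"gripper":1,"x":-20,"y":10,"z":0,"spin":0},
    {"gripper":1,"x":0,"y":30,"z":0,"spin":0},
    {"gripper":1,"x":0,"y":35,"z":0,"spin":0},
    {"gripper":1,"x":0,"y":35,"z":0,"spin":0},
    {"gripper":1,"x":0,"y":35,"z":0,"spin":0},
  ],
)

```text
time: 30.25
eef_pos: [0.5955, -0.0823, 0.1874]
tcp_rot: [0.707, 0.707, -0.002, -0.003]
contact_force: [-0.0, -0.5, -0.7]
opening: 0.511
finger_force: 31.5
```

Emit:
step_arm(
  commands=[
    {"gripper":1,"x":0,"y":22,"z":0,"spin":0},
    {"gripper":1,"x":0,"y":12,"z":0,"spin":0},
    {"gripper":1,"x":0,"y":0,"z":0,"spin":0},
    {"gripper":1,"x":0,"y":0,"z":15,"spin":0},
    {"gripper":1,"x":0,"y":0,"z":25,"spin":0},
    {"gripper":1,"x":0,"y":0,"z":20,"spin":0},
    {"gripper":1,"x":0,"y":0,"z":5,"spin":0},
    {"gripper":1,"x":0,"y":0,"z":0,"spin":0},
    {"gripper":1,"x":0,"y":0,"z":0,"spin":0},
    {"gripper":1,"x":0,"y":0,"z":0,"spin":0},
  ],
)

```text
time: 31.25
eef_pos: [0.6309, -0.083, 0.1284]
tcp_rot: [0.707, 0.707, 0.001, 0.001]
contact_force: [-0.4, -0.3, -1.0]
opening: 0.51
finger_force: 31.5
```

```bash
python3 chk.py .12 c8.png
```

```text
[630.9 -83.  128.4] 0.51 31.5
stud 469 [[-4.0, -4.0, 19.0], [-0.0, 0.0, 59.0], [4.0, 20.0, 60.0]]
```

View pics/c8.png

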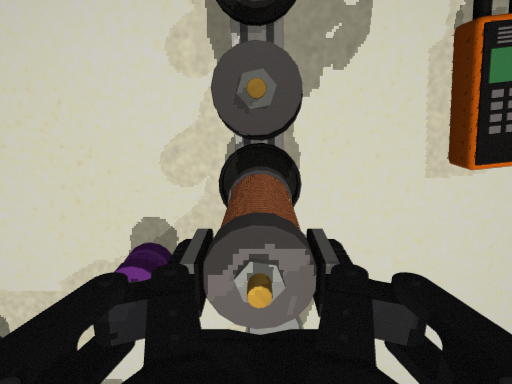

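The 80m coil is centred over the last cup (columns 220–300), clear of the 40m coil at (256,88). I lower from 128.4 to about 98 and release.

Emit:
step_arm(
  commands=[
    {"gripper":1,"x":0.5,"y":0.5,"z":10,"spin":0},
    {"gripper":1,"x":0,"y":0,"z":8,"spin":0},
    {"gripper":1,"x":0,"y":0,"z":5,"spin":0},
    {"gripper":1,"x":0,"y":0,"z":4,"spin":0},
    {"gripper":1,"x":0,"y":0,"z":2,"spin":0},
    {"gripper":1,"x":0,"y":0,"z":1.5,"spin":0},
    {"gripper":1,"x":0,"y":0,"z":1,"spin":0},
    {"gripper":1,"x":0,"y":0,"z":0,"spin":0},
    {"gripper":1,"x":0,"y":0,"z":0,"spin":0},
    {"gripper":1,"x":0,"y":0,"z":0,"spin":0},
  ],
)

```text
time: 32.3
eef_pos: [0.6305, -0.0823, 0.0974]
tcp_rot: [0.707, 0.707, -0.0, -0.0]
contact_force: [-5.0, 0.7, 6.3]
opening: 0.519
finger_force: 32.3
```

Emit:
step_arm(
  commands=[
    {"gripper":-1,"x":0,"y":0,"z":0,"spin":0},
    {"gripper":-1,"x":0,"y":0,"z":0,"spin":0},
    {"gripper":-1,"x":0,"y":0,"z":0,"spin":0},
    {"gripper":-1,"x":0,"y":0,"z":0,"spin":0},
    {"gripper":-1,"x":0,"y":0,"z":0,"spin":0},
    {"gripper":-1,"x":0,"y":0,"z":-20,"spin":0},
    {"gripper":-1,"x":0,"y":0,"z":-40,"spin":0},
    {"gripper":-1,"x":0,"y":0,"z":-40,"spin":0},
    {"gripper":-1,"x":0,"y":0,"z":-30,"spin":0},
    {"gripper":-1,"x":0,"y":0,"z":0,"spin":0},
  ],
)

```text
time: 33.3
eef_pos: [0.6337, -0.0831, 0.232]
tcp_rot: [0.707, 0.707, 0.003, 0.005]
contact_force: [0.7, 1.0, 0.0]
opening: 1.001
finger_force: 0.0
```

Emit:
step_arm(
  commands=[
    {"gripper":-1,"x":0,"y":-30,"z":0,"spin":0},
    {"gripper":-1,"x":0,"y":-40,"z":0,"spin":0},
    {"gripper":-1,"x":0,"y":-40,"z":0,"spin":0},
    {"gripper":-1,"x":0,"y":-40,"z":0,"spin":0},
    {"gripper":-1,"x":0,"y":-20,"z":0,"spin":0},
    {"gripper":-1,"x":0,"y":0,"z":0,"spin":0},
    {"gripper":-1,"x":0,"y":0,"z":0,"spin":0},
    {"gripper":-1,"x":0,"y":0,"z":0,"spin":0},
    {"gripper":-1,"x":0,"y":0,"z":0,"spin":0},
    {"gripper":-1,"x":0,"y":0,"z":0,"spin":0},
  ],
)

```text
time: 34.3
eef_pos: [0.4612, -0.0823, 0.2249]
tcp_rot: [0.707, 0.707, -0.0, -0.0]
contact_force: [-0.2, 0.1, 0.0]
opening: 1.0
finger_force: 0.0
```

```bash
python3 - <<'E'
from h import *
c=read_camera("top"); W=world(c).reshape(-1,3)
for n,h,x,y in(("20",.072,.628,.152),("30",.096,.629,.074),("40",.12,.63,-.011),("80",.144,.632,-.083)):
    w=W[(abs(W[:,2]-h)<.005)&(np.hypot(W[:,0]-x,W[:,1]-y)<.035)]
    A=np.c_[w[:,:2],np.ones(len(w))]; k=np.linalg.lstsq(A,w[:,2],rcond=None)[0]
    print(n,len(w),np.round(np.hstack(cv2.minEnclosingCircle((w[:,:2]*1000).astype(np.float32))),1) if len(w) else"",round(float(np.median(w[:,2])*1000),1),"tilt",np.round(k[:2],3))
save(read_camera("scene"),"end.png")
E
```

```text
20 267 [627.3 151.2  23.2] 72.3 tilt [-0.    -0.006]
30 273 [628.7  72.9  23.2] 96.1 tilt [-0.004 -0.013]
40 296 [629.6 -10.6  22.8] 120.1 tilt [0.009 0.01 ]
80 257 [631.5 -83.5  22.8] 144.1 tilt [-0.015 -0.001]
```

View pics/end.png

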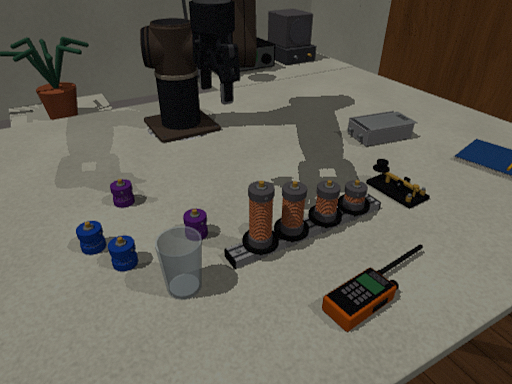

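All four coils stand flat in their cups, rising from (355,195) next to the key to (261,215) at the far end. The key at (397,187) and the tumbler at (180,262) look unmoved, and the arm is clear.

```bash
python3 -c "
from plant import *
print(sign_off())"
```

```text
the job is handed in; nothing more can be done
None
```

The four coils stand upright in the cups, shortest next to the Morse key and tallest farthest away, with the key and tumbler left where they were; the job was handed in at about 34 s of the 99 s allowed.

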